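# Deal the fabric markers into the class trays

## Robot

A 6-joint arm with a two-finger parallel gripper is mounted at the origin on a cart in front of the work surface, level with it; the furniture and walls round the work are solid. World frame = base frame: x ahead of the robot, y to its left, z up, the work surface at z = 0. Lengths are in m, angles in degrees, forces in N, time in s.
With the tool pointing down it reaches from about 0.25 to 0.725 m from the base axis. Payload 9.7 kg.
Tool frame: the origin (TCP) lies midway between the tips of the shut fingers; the grasp point (between the pads) lies 19 mm behind it (bot.hold_point_z is the distance from the TCP to the grasp point, in m); z points along the fingers, y is the line along which they close (so a half turn about z gives the same grasp; the last joint's range is limited). The gripper opens to 85 mm and grips with 20 to 120 N. Pads are 22 mm wide; open, the fingers measure 114 mm over their backs; the gripper's body (76 mm by 85 mm) begins 54 mm behind the grasp point. The pads swing forward as they close: fully open they stand 13 mm farther back than shut.
Start: joints at [-66.864, 4.979, 10.078, 95.1, 0, 90], TCP at [0.216, -0.506, 0.201] pointing down, gripper open.
Joint ranges: [-179.16, 179.16], [-48.56, 103.87], [-65.8, 70.77], [-126.05, 130.52], [-82.76, 87.17], [-180, 180]. Speed limits (degrees/s): [127.2, 127.2, 147.25, 180, 180, 180].

## Interface

Orientations are given as [roll, pitch, yaw] about the fixed x, y, z axes, in that order (R = Rz(yaw) Ry(pitch) Rx(roll)).
In Python, from workcell import bot gives the robot as it stands.
- The arm moves only by the tool play_rows, never from a script. Its argument "steps" is a list that holds one entry, the list of rows, each a list of 4 numbers: the shift along the tool's x, y, z in m, then the turn about the tool's z in rad. In form: [[[tx, ty, tz, yaw], ...]]. A call has exactly 5 rows; each row shifts and turns the commanded pose from where the row before left it, along the tool's axes as they then stand; what a row does not reach is not made up. A row lasts 1/12 s, in which the tool goes at most 41.7 mm and 7.16 degrees, less where a joint would pass 70% of its speed; a pose out of reach is approached as far as the arm can. A call is refused whole if a number of a shift passes 0.0417 or a number of a turn 0.125, either way. A call with a gripper value outside its range is refused whole. "gripper" is the finger opening in m, from 0 to 0.0854, set as the call begins (left out, the last holds). The fingers move at their own pace and stop on an object; "squeeze" is the grip in N (left out, the last holds). Time passes only in rows, so rows that do not move let the fingers close, or fill a call up. It gives the time, the measured TCP pose, the force, the opening and the grip force at its end, in the units of the state.
- bot.get_obs(): the state, without advancing time (a new reading comes with each control period).
- bot.camera(name): name is "scene" or "top" or "wrist"; returns a dict with "img" (400x640x3 uint8, blue, green, red), "vfov" (degrees; the focal length in pixels is half the picture's height over the tangent of half this angle, whatever the lens; pixels are square), "cx", "cy" (the principal point, pixels), "xyz" and "attitude" of the camera in the world. Camera axes: x right, y down, z forward; pixel columns grow to the right and rows downward; lengths in m; the calibration is good to about 2 mm. A picture is of the moment at which its call begins. There is no depth.
- bot.job_done(): hands the job in; it is judged then, once.
The state is a dict: "time": time; "q": joint angles; "qd": joint speeds; "joint_efforts": joint torques, N m; "ee_pos": TCP position; "tcp_rot": TCP orientation; "wrist_force": force on the tool from outside, world axes, zero at the start; "torque": the same for the moment, N m; "opening": finger opening in m; "grasp_force": force on a finger pad.
Only numpy, scipy, OpenCV 4.12 (cv2) and the standard library are available. Lean on these libraries where they do the work, as an engineer would, in place of code of your own. Each camera call takes 0.05 s, during which the arm holds its last target. There are 200 camera calls.

## Task

Carry on dealing the fabric markers from the cutting mat into the three wooden trays: two trays already have their first; give the empty one its first before any tray gets a second, then deal each tray one more, until each tray has two. Every marker must end lying flat on its tray's floor, none across a rim or on top of another, and leave the three thread spools standing where they are.

Things in the scene. Friction and masses are not known exactly. Their poses are not given: they have to be found in the camera images.
- marker_1_mid (a point): fabric marker: a round pen, 135 mm long and 16 mm thick, white with a red cap, about 20 g, lying down. This point is the middle of the pen, on its centre line, 8 mm above what it lies on; y runs along the pen. All six markers are alike. At the start it lies on the cutting mat.
- marker_2_mid (a point): fabric marker, exactly as marker_1_mid. At the start it lies on the cutting mat.
- marker_3_mid (a point): fabric marker, exactly as marker_1_mid. At the start it lies on the cutting mat.
- marker_4_mid (a point): fabric marker, exactly as marker_1_mid. At the start it lies on the cutting mat.
- marker_5_mid (a point): fabric marker, exactly as marker_1_mid. At the start it has already been dealt and lies lengthwise in one of the trays, off the tray's middle line.
- marker_6_mid (a point): fabric marker, exactly as marker_1_mid. At the start it has already been dealt and lies lengthwise in one of the trays, off the tray's middle line.
- tray_a: shallow dark wooden tray, fixed to the desk, 170 (x) by 125 (y) mm outside, 18 mm high, walls and floor 5 mm thick (inside 160 x 115 mm). Origin under its centre at desk height, x along its long side, z up. All three trays are alike and stand side by side in front of the sewing machine; two of them (any two) hold a marker each already, the third is empty. Two markers fit lengthwise side by side, 24 mm each side of the tray's middle line.
- tray_b: tray, exactly as tray_a
- tray_c: tray, exactly as tray_a
- mat: grey cutting mat with a white grid, fixed, 190 (x) by 230 (y) mm, 3 mm thick, origin under its centre; four markers lie on it side by side, roughly along its x, about 50 mm apart
- spool_near: white thread spool, bystander, 26 mm across, 48 mm tall, standing on the desk beside the mat; origin at its foot
- spool_far: blue thread spool, bystander, 26 mm across, 48 mm tall, standing on the desk beside the mat; origin at its foot
- spool_back: green thread spool, bystander, 26 mm across, 48 mm tall, standing on the desk beside the mat; origin at its foot

How it is judged:
By the outcome, as a careful person would: the job done as asked, in the order asked, and still so for the second after the job is handed in, with the robot touching nothing.
It also fails if it takes over 67 s, if anything falls off the work surface, if the arm or the gripper's body presses on something with over 40 N, if the wrist force passes 120 N, or if a joint passes its speed limit or range.

## Working session

There is one attempt and no reset: what is moved stays moved. The work goes in short steps, Python scripts to look and compute and a tool call to move; the robot and the scene stay as the last step left them, time stands still between calls to the robot, and variables do not carry over. Pictures are saved under pics/ and viewed, at most 10 in all, crops included, and the job is handed in when it is done.

Besides the shell and the picture viewer there is one more tool, called after ">>>" as name(argument=value, ...), one argument or row to a line, values as JSON. play_rows: Moves the arm, as the interface text tells. Its arguments: {"type":"object","properties":{"steps":{"type":"array","items":{"type":"array","items":{"type":"array","items":{"type":"number"}}}},"gripper":{"type":"number"},"squeeze":{"type":"number"}},"required":["steps"]}

```bash
ls; mkdir -p pics; python3 - <<'E'
from workcell import bot
import cv2
o=bot.get_obs(); print(o)
for n in("top","scene"):
    c=bot.camera(n); cv2.imwrite(f"pics/{n}0.png",c["img"]); print(n,{k:v for k,v in c.items() if k!="img"})
print(bot.hold_point_z)
E
```

```text
pics
{'time': 0.0, 'q': array([-6.68653032e+01,  5.01140693e+00,  1.00340664e+01,  9.50982225e+01,
       -1.67318461e-03,  9.00025381e+01]), 'qd': array([ 0.00470407,  0.06024046, -0.10517309, -0.04959156,  0.0192199 ,
       -0.03227573]), 'joint_efforts': array([ 2.56618318e-03, -5.20385563e+01,  4.64808404e+01,  1.63501682e-02,
        1.66265731e-04,  1.77231550e-05]), 'ee_pos': array([ 0.21598059, -0.50553435,  0.20027667]), 'tcp_rot': array([-1.79924437e+02,  1.67653046e-03,  2.31321609e+01]), 'wrist_force': array([ 0.39055301, -0.1269542 ,  0.92993421]), 'torque': array([-0.02841943, -0.00111069, -0.02168625]), 'grasp_force': 0.0, 'opening': 0.08551758856737987}
top {'vfov': 51.078210561229845, 'cx': 321.929693841254, 'cy': 200.33998294114176, 'xyz': array([ 0.25507631, -0.04300631,  1.26114385]), 'attitude': array([-166.93095948,    0.339368  ,  -87.72124254])}
scene {'vfov': 57.44160421362359, 'cx': 319.19712725482765, 'cy': 198.48018687417238, 'xyz': array([0.06859452, 0.72215109, 0.49339053]), 'attitude': array([-117.07493421,   -0.46312627, -148.81136663])}
0.0187
```

View pics/top0.png

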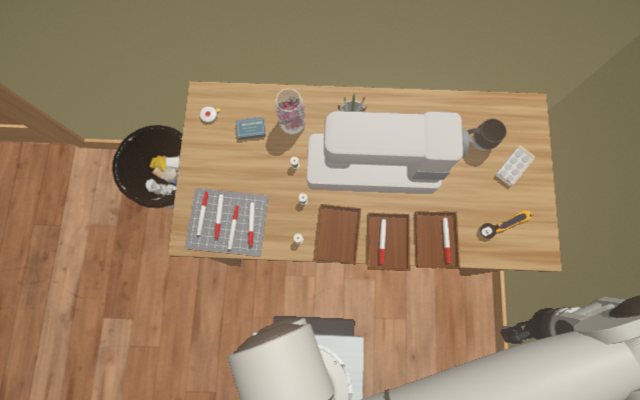

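View pics/scene0.png

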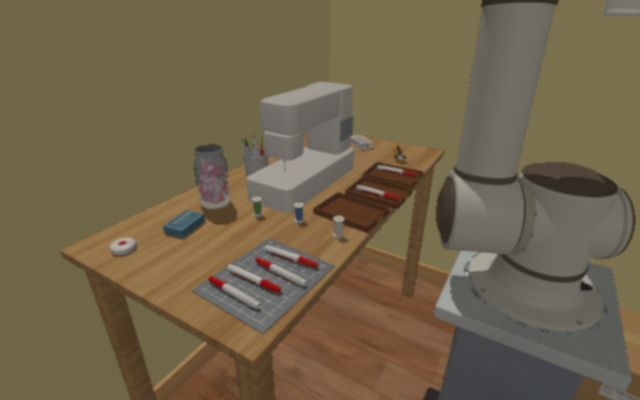

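The top view shows the mat at about (228,222) with four pens. The empty tray is at (338,234), and the trays at (388,241) and (437,240) each hold one pen. The three spools stand at (294,162), (303,199) and (298,239).

```bash
cat > h.py <<'E'
import numpy as np, cv2
from scipy.spatial.transform import Rotation as R
def ray(c,uv,z):
    uv=np.atleast_2d(np.asarray(uv,float)); f=200/np.tan(np.radians(c["vfov"]/2))
    d=np.c_[(uv[:,0]-c["cx"])/f,(uv[:,1]-c["cy"])/f,np.ones(len(uv))]
    d=d@R.from_euler("xyz",c["attitude"],degrees=True).as_matrix().T
    return c["xyz"]+d*((z-c["xyz"][2])/d[:,2])[:,None]
def pens(c,z,roi=None,amin=40):
    """red or bright pixels -> blobs holding red; returns world mid, yaw of cap direction, length"""
    hsv=cv2.cvtColor(c["img"],cv2.COLOR_BGR2HSV); H,S,V=[hsv[...,i].astype(int) for i in range(3)]
    red=((H<8)|(H>170))&(S>150)&(V>70); wh=(S<70)&(V>c.get("vw",185))
    m=((red|wh)*255).astype(np.uint8)
    if roi: k=np.zeros_like(m); k[roi[1]:roi[3],roi[0]:roi[2]]=1; m*=k
    n,l,st,ce=cv2.connectedComponentsWithStats(m)
    out=[]
    for i in range(1,n):
        if st[i,4]<amin: continue
        b=l==i; rr=b&red
        if rr.sum()<.15*st[i,4] or (b&wh).sum()<.15*st[i,4]: continue
        ys,xs=np.nonzero(b); P=ray(c,np.c_[xs,ys],z)[:,:2]
        y2,x2=np.nonzero(rr); cap=ray(c,np.c_[x2,y2],z)[:,:2].mean(0)
        (mx,my),(w,h),a=cv2.minAreaRect((P*1000).astype(np.float32))
        d=np.linalg.svd(P-P.mean(0),full_matrices=False)[2][0]; d*=np.sign(d@(cap-P.mean(0)))
        out.append((np.round([mx/1000,my/1000],4),round(float(np.degrees(np.arctan2(d[1],d[0]))),1),round(max(w,h)),round(min(w,h)),ce[i].round()))
    return out
E
python3 - <<'E'
from h import *; from workcell import bot
c=bot.camera("top")
for p in pens(c,.012,(180,180,470,280)): print(p)
hsv=cv2.cvtColor(c["img"],cv2.COLOR_BGR2HSV)
m=((hsv[...,2]<115)&(hsv[...,1]>90)).astype(np.uint8)*255
m[:200]=0;m[275:]=0;m[:,:305]=0;m[:,470:]=0
m=cv2.morphologyEx(m,cv2.MORPH_OPEN,np.ones((3,3),np.uint8))
for q in cv2.findContours(m,cv2.RETR_EXTERNAL,2)[0]:
    if cv2.contourArea(q)>500:
        P=ray(c,q[:,0],.018)[:,:2].astype(np.float32)*1000; print("tray",cv2.minAreaRect(P),q[:,0].min(0),q[:,0].max(0))
for n,u in(("back",(294,162)),("far",(303,199)),("near",(298,239))): print(n,ray(c,u,.048)[0].round(3))
E
```

```text
(array([0.4843, 0.2887]), 179.1, 131, 14, array([218., 215.]))
(array([ 0.426 , -0.2087]), 176.3, 136, 15, array([382., 242.]))
(array([ 0.4378, -0.4003]), -178.4, 132, 16, array([447., 241.]))
back [0.653 0.065 0.048]
far [0.538 0.032 0.048]
near [0.418 0.04  0.048]
```

>>> play_rows(
  steps=[
    [[0,0,-0.01,0.101],[0,0,-0.01,0.101],[0,0,-0.01,0.101],[0,0,-0.01,0.101],[0.04,0,0,0]],
  ],
  gripper=0.04,
)

```text
time: 0.57
ee_pos: [0.2525, -0.5067, 0.2439]
tcp_rot: [179.8, 0.0, -0.6]
wrist_force: [-0.4, -1.2, -0.0]
opening: 0.0399
grasp_force: 0.0
```

>>> play_rows(
  steps=[
    [[0.008,-0.029,-0.008,0],[0.008,-0.029,-0.008,0],[0.008,-0.029,-0.008,0],[0.008,-0.029,-0.008,0],[0.008,-0.029,-0.008,0]],
  ],
)

```text
time: 0.98
ee_pos: [0.2962, -0.3594, 0.281]
tcp_rot: [-180.0, 0.0, -0.0]
wrist_force: [-0.3, 0.3, 0.8]
opening: 0.0402
grasp_force: 0.0
```

>>> play_rows(
  steps=[
    [[0.008,-0.029,-0.008,0],[0.008,-0.029,-0.008,0],[0.008,-0.029,-0.008,0],[0.008,-0.029,-0.008,0],[0,0,0,0]],
  ],
)

```text
time: 1.4
ee_pos: [0.3289, -0.2414, 0.315]
tcp_rot: [180.0, -0.2, 0.2]
wrist_force: [-0.0, 0.3, 1.2]
opening: 0.04
grasp_force: 0.0
```

```bash
python3 - <<'E'
from workcell import bot
import cv2
o=bot.get_obs(); print(o["ee_pos"],o["tcp_rot"],o["time"])
c=bot.camera("wrist"); cv2.imwrite("pics/w1.png",c["img"]); print({k:v for k,v in c.items() if k!="img"})
E
```

```text
[ 0.32894557 -0.24139342  0.31501371] [ 1.79963914e+02 -1.50141398e-01  1.58168037e-01] 1.4
{'vfov': 68.24727038850743, 'cx': 321.299205863137, 'cy': 200.72261563695082, 'xyz': array([ 0.39379304, -0.24135554,  0.48864587]), 'attitude': array([ 1.65079845e+02, -2.54371996e-02, -8.98580584e+01])}
```

View pics/w1.png

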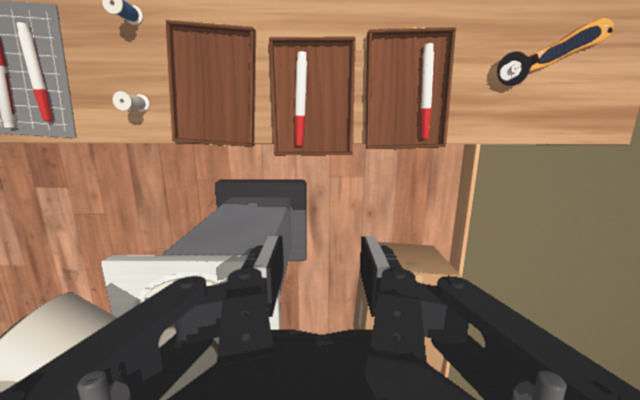

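The wrist view shows all three trays whole: the empty one at about (212,83), then pens at (300,98) and (428,90). Next I measure the trays and pens here.

```bash
python3 - <<'E'
from h import *; from workcell import bot
c=bot.camera("wrist")
for z in (.013,):
    for p in pens(c,z,(150,0,470,160)): print("pen",p)
hsv=cv2.cvtColor(c["img"],cv2.COLOR_BGR2HSV)
m=((hsv[...,2]<135)).astype(np.uint8)*255; m[165:]=0; m[:,:160]=0; m[:,460:]=0
m=cv2.morphologyEx(m,cv2.MORPH_OPEN,np.ones((3,3),np.uint8))
for q in cv2.findContours(m,cv2.RETR_EXTERNAL,2)[0]:
    if cv2.contourArea(q)>1500:
        P=ray(c,cv2.convexHull(q)[:,0],.018)[:,:2].astype(np.float32)*1000; r=cv2.minAreaRect(P); print("tray",np.round(r[0],1),np.round(r[1],1),round(r[2],1),q[:,0].min(0),q[:,0].max(0))
for z,uv in((.018,[(167,21),(255,28),(251,145),(173,138)]),(.018,[(270,39),(354,39),(352,155),(274,155)]),(.018,[(370,30),(455,28),(446,148),(365,146)])):
    print(ray(c,uv,z)[:,:2].round(3).tolist())
E
```

```text
tray [ 427.2 -227. ] [168.2 126.4] 0.2 [267  37] [353 155]
tray [ 439.1 -368.2] [169.7 130.8] 0.9 [361  27] [454 148]
tray [443.8 -77.7] [127.1 170.6] 86.3 [164  20] [253 146]
[[0.531, -0.024], [0.523, -0.149], [0.358, -0.133], [0.369, -0.012]]
[[0.509, -0.169], [0.509, -0.29], [0.343, -0.292], [0.343, -0.169]]
[[0.521, -0.313], [0.523, -0.434], [0.355, -0.44], [0.357, -0.312]]
```

>>> play_rows(
  steps=[
    [[0.004,-0.0385,0,0],[0.004,-0.0385,0,0],[0.004,-0.0385,0,0],[0.004,-0.0385,0,0],[0.004,-0.0385,0,0]],
  ],
)

```text
time: 1.92
ee_pos: [0.348, -0.0517, 0.3124]
tcp_rot: [180.0, 0.0, -0.1]
wrist_force: [1.8, -0.6, 0.2]
opening: 0.0403
grasp_force: 0.0
```

>>> play_rows(
  steps=[
    [[0.004,-0.0385,0,0],[0.004,-0.0385,0,0],[0.004,-0.0385,0,0],[0.004,-0.0385,0,0],[0.004,-0.0385,0,0]],
  ],
)

```text
time: 2.33
ee_pos: [0.3688, 0.0543, 0.3162]
tcp_rot: [-176.1, 0.1, 5.2]
wrist_force: [-1.5, 0.3, -1.1]
opening: 0.04
grasp_force: 0.0
```

>>> play_rows(
  steps=[
    [[0.004,-0.0385,0,0],[0.004,-0.0385,0,0],[0.004,-0.0385,0,0],[0,0,0,0],[0,0,0,0]],
  ],
)

```text
time: 2.75
ee_pos: [0.3768, 0.1004, 0.3261]
tcp_rot: [-173.2, 0.1, 9.5]
wrist_force: [0.3, 0.1, -0.5]
opening: 0.0399
grasp_force: 0.0
```

```bash
sed -i 's/S>150)&(V>70)/S>120)\&(V>60)/; s/get("vw",185)/get("vw",165)/' h.py; python3 - <<'E'
from h import *; from workcell import bot
o=bot.get_obs(); print(o["ee_pos"],o["tcp_rot"],o["time"])
c=bot.camera("wrist"); cv2.imwrite("pics/w2.png",c["img"]); print(c["xyz"],c["attitude"])
for p in pens(c,.011,(0,0,640,200),200): print("pen",p)
E
```

```text
[0.37679312 0.10043145 0.32611466] [-1.73170747e+02  1.29733043e-01  9.47215848e+00] 2.75
[0.44494944 0.09076482 0.49819795] [164.79968692   6.83246039 -80.5588093 ]
pen (array([0.4917, 0.3416]), -4.8, 136, 18, array([210.,  62.]))
pen (array([0.4682, 0.2435]), -129.5, 173, 169, array([274.,  85.]))
pen (array([ 0.4329, -0.2127]), 175.9, 123, 21, array([554., 163.]))
```

View pics/w2.png

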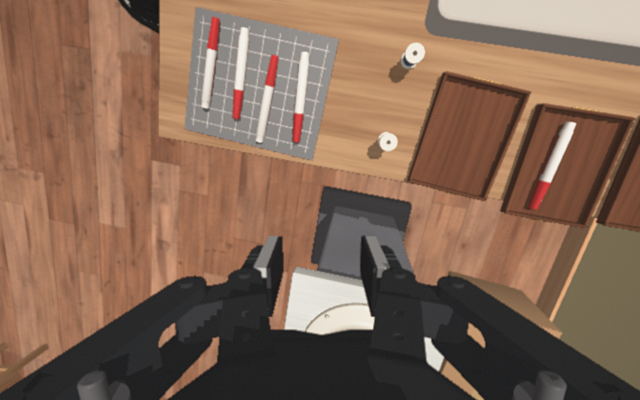

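The wrist view shows the mat's four pens at about (210,62), (240,73), (267,98) and (301,97). The tool has twisted off its commanded pose, so I check the joints.

```bash
sed -i 's/^    n,l,st,ce=/    m=cv2.morphologyEx(m,cv2.MORPH_OPEN,cv2.getStructuringElement(2,(c.get("k",5),)*2))\n    n,l,st,ce=/' h.py; python3 - <<'E'
from h import *; from workcell import bot
o=bot.get_obs(); print(o["q"].round(1),o["qd"].round(1),o["ee_pos"],o["tcp_rot"])
c=bot.camera("wrist");c["k"]=5
for p in pens(c,.011,(180,0,345,170),200): print("pen",p)
for p in pens(c,.013,(480,90,640,220),200): print("pen",p)
E
```

```text
[  9.4 -11.8   8.3 110.2   6.8 179.9] [-0.1 -0.5 -0.5  0.  -0.   0. ] [0.37654476 0.10020154 0.32613047] [-1.73185047e+02  1.24832792e-01  9.45364618e+00]
pen (array([0.4917, 0.3405]), -4.7, 136, 16, array([210.,  61.]))
pen (array([0.4842, 0.289 ]), 179.3, 137, 16, array([240.,  70.]))
pen (array([0.4518, 0.2424]), -4.9, 136, 16, array([266.,  98.]))
pen (array([ 0.4253, -0.2091]), 175.9, 137, 20, array([551., 167.]))
```

>>> play_rows(
  steps=[
    [[0,0,0,-0.12],[0,0,0,-0.12],[0,0,0,-0.12],[0,0,0,-0.12],[0,0,0,-0.12]],
  ],
)

```text
time: 3.27
ee_pos: [0.3761, 0.1002, 0.3264]
tcp_rot: [-174.3, -3.8, 44.0]
wrist_force: [-0.0, -0.3, -0.1]
opening: 0.0397
grasp_force: 0.0
```

```bash
python3 - <<'E'
from h import *; from workcell import bot
o=bot.get_obs(); print(o["q"].round(1),o["ee_pos"],o["tcp_rot"], R.from_euler("xyz",o["tcp_rot"],degrees=True).as_matrix().round(4).tolist())
E
```

```text
[  9.4 -11.9   8.3 110.2   6.8 145.2] [0.37611486 0.10022344 0.32643153] [-174.3445248    -3.81322902   43.988289  ] [[0.7179, 0.6958, -0.0208], [0.693, -0.7114, 0.1169], [0.0665, -0.0983, -0.9929]]
```

>>> play_rows(
  steps=[
    [[0,0,0,-0.116],[0,0,0,-0.116],[0,0,0,-0.116],[0,0,0,-0.116],[0,0,0,-0.116]],
  ],
)

```text
time: 3.68
ee_pos: [0.3761, 0.1002, 0.3264]
tcp_rot: [-177.4, -6.3, 77.3]
wrist_force: [0.1, 0.6, -0.8]
opening: 0.0397
grasp_force: 0.0
```

>>> play_rows(
  steps=[
    [[0,0,0,-0.116],[0,0,0,-0.116],[0,0,0,-0.116],[0,0,0,-0.116],[0,0,0,-0.116]],
  ],
)

```text
time: 4.1
ee_pos: [0.3761, 0.1002, 0.3264]
tcp_rot: [178.7, -6.7, 110.7]
wrist_force: [-0.3, 0.1, 0.3]
opening: 0.0398
grasp_force: 0.0
```

>>> play_rows(
  steps=[
    [[0,0,0,-0.116],[0,0,0,-0.116],[0,0,0,-0.116],[0,0,0,-0.116],[0,0,0,-0.116]],
  ],
)

```text
time: 4.52
ee_pos: [0.3761, 0.1003, 0.3264]
tcp_rot: [175.3, -4.9, 144.1]
wrist_force: [0.6, 0.2, 0.1]
opening: 0.0398
grasp_force: 0.0
```

>>> play_rows(
  steps=[
    [[0,0,0,-0.116],[0,0,0,-0.116],[0,0,0,-0.116],[0,0,0,-0.116],[0,0,0,-0.116]],
  ],
)

```text
time: 4.93
ee_pos: [0.3761, 0.1003, 0.3264]
tcp_rot: [173.4, -1.5, 177.2]
wrist_force: [-0.3, -0.0, -0.1]
opening: 0.0401
grasp_force: 0.0
```

```bash
cat >> h.py <<'E'
def go(bot,x,y,z,ang=180.):
    """print turn, then shift (tool axes after the turn), to bring TCP to x,y,z with tool x heading ang"""
    o=bot.get_obs(); M=R.from_euler("xyz",o["tcp_rot"],degrees=True).as_matrix()
    e=lambda t:(np.degrees(np.arctan2(*(M@[np.cos(t),np.sin(t),0])[[1,0]]))-ang+180)%360-180
    t=0
    for _ in range(5): t+=np.radians(e(t))
    M=M@R.from_rotvec([0,0,t]).as_matrix()
    s=M.T@(np.array([x,y,z])-o["ee_pos"])
    print("q",o["q"].round(0),"tcp",o["ee_pos"].round(4),"toolz",M[:,2].round(3),"TURN",round(t,3),"SHIFT",s.round(4),"t",round(o["time"],2))
E
python3 - <<'E'
from h import *; from workcell import bot
go(bot,.47,.19,.12,180)
c=bot.camera("top"); c["k"]=1; c["vw"]=150; cv2.imwrite("pics/t2.png",cv2.resize(c["img"][150:290,160:480],None,fx=2.4,fy=2.4,interpolation=2))
for k in (1,2,3):
    c["k"]=k
    for p in pens(c,.011,(180,180,470,280)): print(k,p)
E
```

```text
q [  9. -12.   8. 110.   7.  12.] tcp [0.3761 0.1003 0.3264] toolz [-0.021  0.117 -0.993] TURN -0.049 SHIFT [-0.0982  0.0652  0.2135] t 4.93
1 (array([ 0.4381, -0.4009]), -177.7, 138, 17, array([446., 240.]))
1 (array([ 0.4262, -0.2096]), 176.8, 137, 16, array([382., 242.]))
2 (array([ 0.4366, -0.4038]), -177.9, 135, 17, array([447., 241.]))
2 (array([ 0.4233, -0.2124]), 176.7, 136, 16, array([383., 242.]))
3 (array([ 0.4381, -0.4009]), -177.8, 138, 17, array([446., 240.]))
3 (array([ 0.426 , -0.2096]), 176.8, 136, 16, array([382., 242.]))
```

View pics/t2.png

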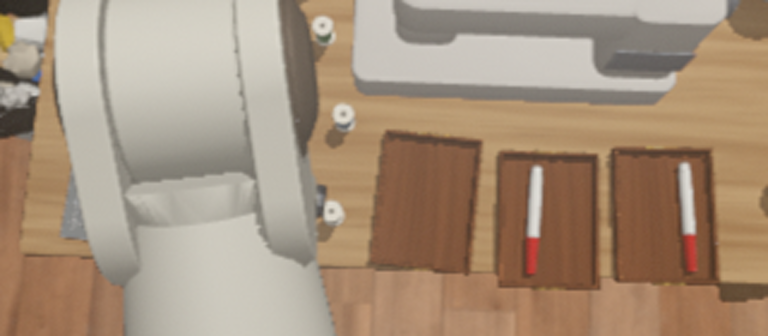

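The arm covers the mat in this top view. The tray pens at (535,220) and (688,217) in the crop are confirmed. I take pen 4 from the saved wrist picture w2.

```bash
python3 - <<'E'
from h import *; from workcell import bot
c=dict(img=cv2.imread("pics/w2.png"),vfov=68.24727,cx=321.299,cy=200.7226,xyz=np.array([0.44494944,0.09076482,0.49819795]),attitude=np.array([164.79968692,6.83246039,-80.5588093]))
print(ray(c,[(302,53),(298,142),(305,54),(296,141)],.011).round(4)[:,:2].tolist())
for k in (4,6,7):
    c["k"]=k
    for p in pens(c,.011,(280,30,325,160),100): print(k,p)
E
```

```text
[[0.5287, 0.194], [0.3953, 0.1809], [0.528, 0.1892], [0.3963, 0.1845]]
4 (array([0.4629, 0.1857]), -177.9, 137, 16, array([301.,  95.]))
6 (array([0.463 , 0.1858]), -177.8, 137, 16, array([301.,  94.]))
7 (array([0.4635, 0.1873]), -177.9, 138, 16, array([301.,  94.]))
```

>>> play_rows(
  steps=[
    [[0,0,0,-0.084],[-0.018,0.013,0.03,0],[-0.018,0.013,0.03,0],[-0.018,0.013,0.03,0],[-0.018,0.013,0.03,0]],
  ],
)

```text
time: 5.4
ee_pos: [0.4448, 0.169, 0.211]
tcp_rot: [173.2, -1.0, -178.5]
wrist_force: [0.6, -0.1, 0.6]
opening: 0.0395
grasp_force: 0.0
```

>>> play_rows(
  steps=[
    [[-0.015,0.01,0.03,0],[0,0,0.03,0],[0,0,0.03,0],[0,0,0,0],[0,0,0,0]],
  ],
)

```text
time: 5.82
ee_pos: [0.456, 0.1891, 0.1231]
tcp_rot: [173.3, -1.2, -178.4]
wrist_force: [1.1, -0.8, 1.1]
opening: 0.0405
grasp_force: 0.0
```

```bash
python3 - <<'E'
from h import *; from workcell import bot
go(bot,.463,.1865,.05,182);go(bot,.463,.1865,.0065,182)
c=bot.camera("wrist"); cv2.imwrite("pics/w3.png",c["img"])
E
```

```text
q [18. -5. -8. 85.  7. 17.] tcp [0.456  0.1891 0.1231] toolz [-0.024  0.116 -0.993] TURN -0.007 SHIFT [-0.0083 -0.0114  0.0721] t 5.82
q [18. -5. -8. 85.  7. 17.] tcp [0.456  0.1891 0.1231] toolz [-0.024  0.116 -0.993] TURN -0.007 SHIFT [-0.0091 -0.0165  0.1153] t 5.82
```

View pics/w3.png

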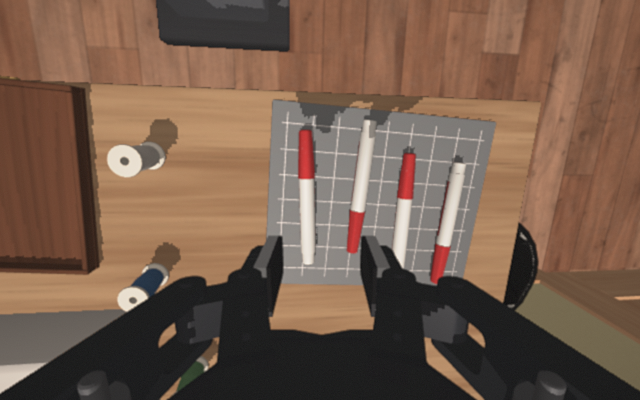

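The view shows the four pens between and right of the fingers, with pen 4 at about (305,195). This agrees with the measurements, so I descend and grasp.

>>> play_rows(
  steps=[
    [[-0.0045,-0.006,0.02,-0.007],[-0.0045,-0.006,0.02,0],[0,-0.0045,0.02,0],[0,0,0.02,0],[0,0,0.015,0]],
  ],
)

```text
time: 6.28
ee_pos: [0.4658, 0.1847, 0.0288]
tcp_rot: [173.2, -0.8, -178.0]
wrist_force: [0.9, 0.0, 0.2]
opening: 0.0401
grasp_force: 0.0
```

>>> play_rows(
  steps=[
    [[0,0,0.01,0],[0,0,0.006,0],[0,0,0.003,0],[0,0,0,0],[0,0,0,0]],
  ],
)

```text
time: 6.7
ee_pos: [0.4647, 0.1874, 0.0097]
tcp_rot: [173.2, -0.9, -177.9]
wrist_force: [0.4, -0.9, 0.9]
opening: 0.0403
grasp_force: 0.0
```

>>> play_rows(
  steps=[
    [[0,0,0,0],[0,0,0,0],[0,0,0,0],[0,0,0,0],[0,0,0,0]],
  ],
  gripper=0.008,
  squeeze=25,
)

```text
time: 7.12
ee_pos: [0.4641, 0.1873, 0.0086]
tcp_rot: [173.2, -1.0, -177.9]
wrist_force: [0.6, 0.2, -0.5]
opening: 0.0081
grasp_force: 0.0
```

```bash
python3 - <<'E'
from h import *; from workcell import bot
o=bot.get_obs();print(o["wrist_force"],o["opening"],o["grasp_force"])
go(bot,.463,.1865,.0065,182)
c=bot.camera("wrist"); cv2.imwrite("pics/w4.png",c["img"])
E
```

```text
[ 0.63185099  0.16831869 -0.48140801] 0.008143450429183125 0.0
q [ 18.  -2. -19.  72.   7.  16.] tcp [0.4641 0.1873 0.0086] toolz [-0.021  0.117 -0.993] TURN 0.003 SHIFT [ 0.0011 -0.001   0.002 ] t 7.12
```

View pics/w4.png

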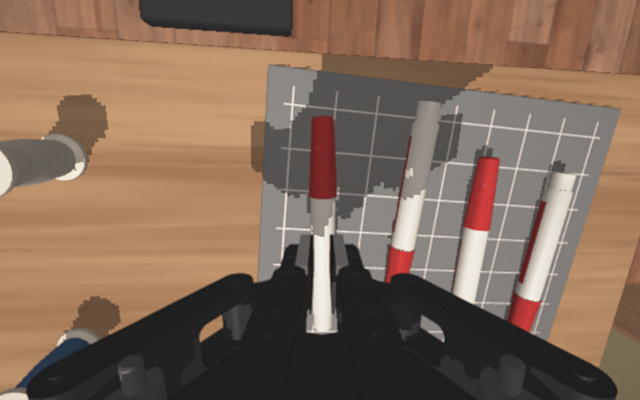

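The pen at (322,220) shows between the fingers, yet the opening reads 8 mm with no force. I project the geometry to see whether the pen really lies in the gap.

```bash
python3 - <<'E'
from h import *; from workcell import bot
c=bot.camera("wrist"); o=bot.get_obs(); M=R.from_euler("xyz",o["tcp_rot"],degrees=True).as_matrix()
f=200/np.tan(np.radians(c["vfov"]/2)); C=R.from_euler("xyz",c["attitude"],degrees=True).as_matrix()
def proj(p): d=C.T@(np.array(p)-c["xyz"]); return (d[:2]/d[2]*f+[c["cx"],c["cy"]]).round(0)
print("tcp",proj(o["ee_pos"]),"hold",proj(o["ee_pos"]-.0187*M[:,2]))
for y in(-.02,-.008,.008,.02): print(y,proj(o["ee_pos"]+M[:,1]*y))
print("pen ends",[proj((.463+s*.0675,.1865+s*.0025,.011)) for s in(-1,1)])
print(ray(c,[(322,117),(322,330)],.011).round(4)[:,:2], o["opening"],o["grasp_force"],o["time"])
cv2.imwrite("pics/w5.png",cv2.resize(c["img"][200:400,200:450],None,fx=3,fy=3))
E
```

```text
tcp [322. 231.] hold [322. 242.]
-0.02 [290. 231.]
-0.008 [309. 231.]
0.008 [334. 231.]
0.02 [354. 231.]
pen ends [array([321., 117.]), array([321., 325.])]
[[0.3957 0.1848]
 [0.5342 0.1898]] 0.00800796261599135 0.0 7.2167
```

View pics/w5.png

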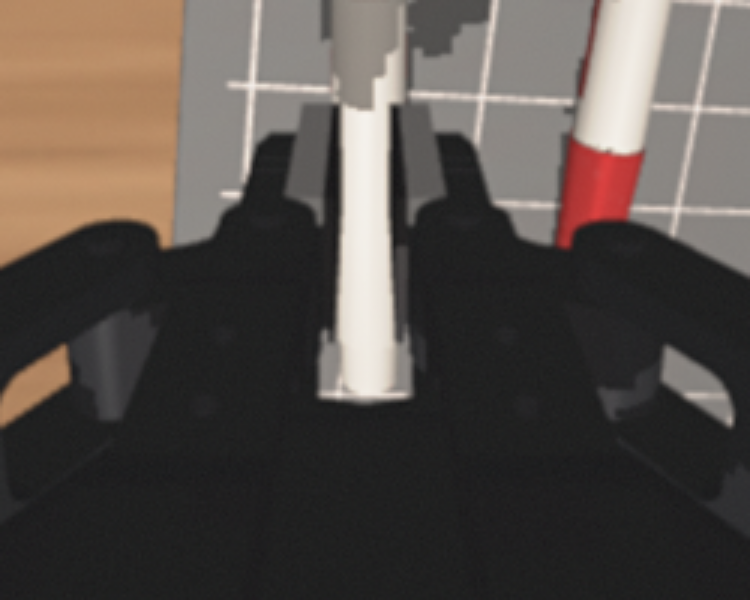

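The pads closed above the pen's middle. The alignment is right but the pads are too high, so I open a little, go deeper and close again.

>>> play_rows(
  steps=[
    [[0,0,0,0],[0,0,0,0],[0,0,0,0],[0,0,0.0015,0],[0,0,0.0015,0]],
  ],
  gripper=0.03,
)

```text
time: 7.63
ee_pos: [0.464, 0.1876, 0.0054]
tcp_rot: [173.2, -1.0, -177.9]
wrist_force: [0.6, -0.0, 0.7]
opening: 0.03
grasp_force: 0.0
```

>>> play_rows(
  steps=[
    [[0,0,0.001,0],[0,0,0.001,0],[0,0,0,0],[0,0,0,0],[0,0,0,0]],
  ],
)

```text
time: 8.05
ee_pos: [0.4639, 0.1879, 0.0035]
tcp_rot: [173.2, -1.0, -177.9]
wrist_force: [-0.3, -0.1, -0.1]
opening: 0.03
grasp_force: 0.0
```

>>> play_rows(
  steps=[
    [[0,0,0,0],[0,0,0,0],[0,0,0,0],[0,0,0,0],[0,0,0,0]],
  ],
  gripper=0.008,
)

```text
time: 8.47
ee_pos: [0.4639, 0.1878, 0.0036]
tcp_rot: [173.2, -1.0, -177.9]
wrist_force: [-0.0, 0.1, -0.5]
opening: 0.0079
grasp_force: 0.0
```

```bash
python3 - <<'E'
from h import *; from workcell import bot
c=bot.camera("scene"); o=bot.get_obs(); M=R.from_euler("xyz",o["tcp_rot"],degrees=True).as_matrix()
f=200/np.tan(np.radians(c["vfov"]/2)); C=R.from_euler("xyz",c["attitude"],degrees=True).as_matrix()
def proj(p): d=C.T@(np.array(p)-c["xyz"]); return (d[:2]/d[2]*f+[c["cx"],c["cy"]]).round(1)
print("tcp",proj(o["ee_pos"]),"hold",proj(o["ee_pos"]-.0187*M[:,2]))
w=bot.camera("wrist")
a=cv2.resize(c["img"][190:340,190:340],(600,600),interpolation=2)
b=cv2.resize(w["img"][200:350,297:347],(200,600),interpolation=2)
cv2.imwrite("pics/s6.png",np.hstack([a,b]))
E
```

```text
tcp [289.8 258.9] hold [290.  251.5]
```

View pics/s6.png

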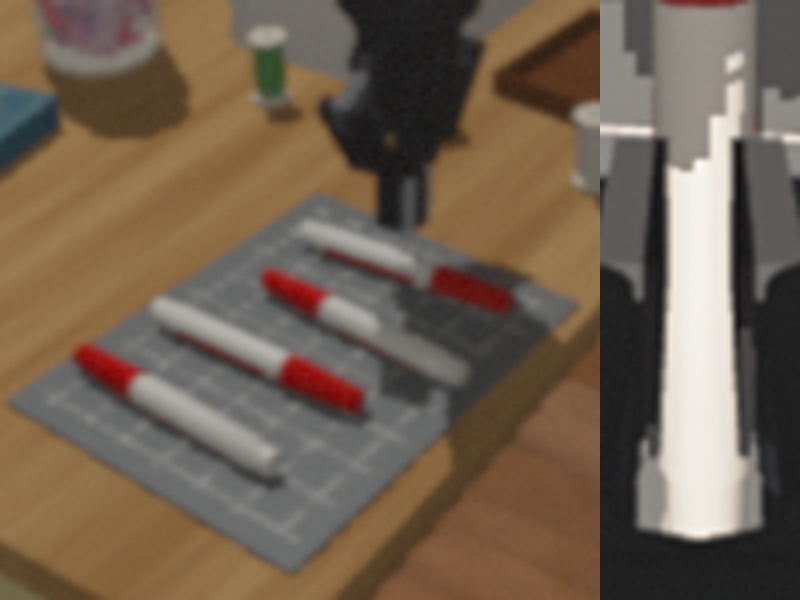

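The scene crop shows the fingertips at about (290,245), well above the pen. The reported TCP projects to (290,259), so the real tips sit some 30 mm behind the reported TCP. I open and go down carefully, watching the force.

>>> play_rows(
  steps=[
    [[0,0,0,0],[0,0,0,0],[0,0,0,0],[0,0,0.003,0],[0,0,0.003,0]],
  ],
  gripper=0.036,
)

```text
time: 8.98
ee_pos: [0.4639, 0.1886, -0.0025]
tcp_rot: [173.2, -0.9, -177.9]
wrist_force: [-0.8, 0.9, 1.2]
opening: 0.036
grasp_force: 0.0
```

>>> play_rows(
  steps=[
    [[0,0,0.002,0],[0,0,0.002,0],[0,0,0,0],[0,0,0,0],[0,0,0,0]],
  ],
)

```text
time: 9.4
ee_pos: [0.4637, 0.189, -0.0064]
tcp_rot: [173.2, -1.0, -177.8]
wrist_force: [-1.0, -0.1, 0.2]
opening: 0.0357
grasp_force: 0.0
```

```bash
python3 - <<'E'
from h import *; from workcell import bot
o=bot.get_obs(); print(o["q"],o["ee_pos"],o["tcp_rot"],o["wrist_force"])
c=bot.camera("scene"); g=cv2.cvtColor(c["img"],cv2.COLOR_BGR2GRAY)
print(g[228:262:1,284:300:2])
E
```

```text
[ 17.91676892  -1.61056398 -19.94781172  70.73945269   6.77874646
  15.87774512] [ 0.46370977  0.18903753 -0.00635501] [ 173.22661467   -0.962014   -177.84936149] [-0.96136682 -0.08940531  0.22898763]
[[ 48  42  26  30  34  30  29  30]
 [ 67  63  32  37  48  34  29  27]
 [ 79  81  34  40  57  35  31  30]
 [ 80  85  34  32  47  34  32  35]
 [ 73  77  30  29  30  27  33  38]
 [ 57  65  34  26  26  31  28  38]
 [ 40  47  33  29  29  28  30  37]
 [ 29  33  27  35  34  27  26  35]
 [ 26  30  30  36  31  27  27  36]
 [ 25  27  25  43  38  29  24  36]
 [ 25  31  31  51  37  25  30  36]
 [ 26  28  41  53  35  29  29  35]
 [ 25  35  50  53  36  26  31  36]
 [ 27  40  71  55  33  25  30  38]
 [ 26  43  73  57  33  31  27  36]
 [ 29  45  77  58  35  22  28  40]
 [ 27  47  78  64  40  27  26  42]
 [ 33  50  79  75  59  33  30  40]
 [ 27  50  80  87  83  59  44  49]
 [ 31  50  80  90  99  90  71  73]
 [ 31  50  80  86  98  99  96  94]
 [ 28  47  76  85 102 102 105 104]
 [ 28  49  78  86 104 103 102 104]
 [ 29  48  79  92 113 105 101 102]
 [ 34  51  81 108 129 114 109 101]
 [ 57  63  89 135 152 133 116  99]
 [ 84  81 107 153 170 161 133  91]
 [ 93  97 123 156 172 174 150  92]
 [ 75  94 122 147 159 169 158  93]
 [ 57  75 104 126 142 156 155  97]
 [ 51  57  71  97 120 137 141  89]
 [ 68  61  60  66  89 118 122  76]
 [ 85  83  66  54  65 104 103  64]
 [ 99 101  79  60  62  86  86  52]]
```

>>> play_rows(
  steps=[
    [[0,0,0.002,0],[0,0,0.002,0],[0,0,0.002,0],[0,0,0.002,0],[0,0,0,0]],
  ],
)

```text
time: 9.87
ee_pos: [0.4632, 0.1899, -0.0149]
tcp_rot: [173.2, -1.0, -177.8]
wrist_force: [-0.1, 0.4, -0.0]
opening: 0.036
grasp_force: 0.0
```

>>> play_rows(
  steps=[
    [[0,0,0.001,0],[0,0,0.001,0],[0,0,0.001,0],[0,0,0.001,0],[0,0,0,0]],
  ],
)

```text
time: 10.28
ee_pos: [0.4633, 0.1904, -0.0185]
tcp_rot: [173.2, -1.0, -177.9]
wrist_force: [-0.0, -0.6, 0.5]
opening: 0.036
grasp_force: 0.0
```

```bash
python3 - <<'E'
from h import *; from workcell import bot
o=bot.get_obs(); print(o["q"].round(1),o["ee_pos"],o["wrist_force"])
c=bot.camera("scene"); g=cv2.cvtColor(c["img"],cv2.COLOR_BGR2GRAY)
print(g[242:266:1,278:302:2])
E
```

```text
[ 18.1  -1.1 -20.9  69.3   6.8  16. ] [ 0.46333537  0.19039526 -0.01851562] [-0.03037095 -0.59435273  0.52236346]
[[ 28  24  26  23  28  30  42  35  27  27  36  82]
 [ 40  28  23  28  26  30  42  35  29  28  38  87]
 [ 62  33  26  28  27  37  50  32  28  27  41  87]
 [ 96  60  24  26  31  48  51  35  29  30  41  87]
 [115  72  28  25  40  65  53  34  28  25  43  85]
 [119  74  26  30  50  75  57  36  27  28  40  87]
 [143  82  29  25  47  78  62  36  26  27  38  87]
 [163  97  30  30  48  79  67  40  32  27  37  88]
 [165 103  32  27  49  79  76  61  35  30  41  90]
 [155  98  34  26  50  78  86  93  66  40  49  93]
 [139  87  29  27  47  79 105 125  96  58  61  92]
 [116  75  26  29  49  81 129 152 122  80  71  87]
 [ 81  55  28  29  47  81 137 170 154 105  74  72]
 [ 56  43  27  24  46  82 132 171 172 129  81  62]
 [ 59  39  27  24  45  80 119 159 166 138  84  58]
 [ 77  56  48  35  54  82 104 142 151 128  80  45]
 [ 95  78  66  55  63  80  89 119 134 117  72  43]
 [103  96  87  76  78  77  68  88 116 108  67  45]
 [103 102  97  93  94  75  57  63 102  99  56  46]
 [108 104 101 101 107  79  60  61  87  87  51  44]
 [116 108 105 106 105  93  76  68  71  70  51  45]
 [117 118 109  98 100 100  94  85  77  73  53  53]
 [114 120 108  84  89  94 101  97 100  92  59  60]
 [122 113  99  69  73  81  94  99 107  92  58  60]]
```

```bash
python3 - <<'E'
from h import *; from workcell import bot
c=bot.camera("scene")
f=200/np.tan(np.radians(c["vfov"]/2)); C=R.from_euler("xyz",c["attitude"],degrees=True).as_matrix()
def proj(p): d=C.T@(np.array(p)-c["xyz"]); return (d[:2]/d[2]*f+[c["cx"],c["cy"]]).round(1)
for x in(.452,.474):
  for y in(.2045,.219):
    print(x,y,[proj((x,y,z)).tolist() for z in(.003,.011,.02)])
E
```

```text
0.452 0.2045 [[289.8, 264.8], [289.7, 261.8], [289.6, 258.4]]
0.452 0.219 [[285.9, 268.3], [285.8, 265.3], [285.7, 261.9]]
0.474 0.2045 [[281.7, 261.5], [281.5, 258.6], [281.4, 255.2]]
0.474 0.219 [[277.7, 265.0], [277.5, 262.0], [277.3, 258.6]]
```

>>> play_rows(
  steps=[
    [[0,-0.001,0.0015,0],[0,-0.001,0.0015,0],[0,0,0.0015,0],[0,0,0.0015,0],[0,0,0,0]],
  ],
)

```text
time: 10.8
ee_pos: [0.4631, 0.1891, -0.0249]
tcp_rot: [173.2, -1.0, -177.9]
wrist_force: [0.3, 0.2, -0.1]
opening: 0.0358
grasp_force: 0.0
```

>>> play_rows(
  steps=[
    [[0,0,0.001,0],[0,0,0.001,0],[0,0,0.001,0],[0,0,0,0],[0,0,0,0]],
  ],
)

```text
time: 11.22
ee_pos: [0.4635, 0.1892, -0.0256]
tcp_rot: [173.2, -0.9, -177.9]
wrist_force: [-8.2, -6.0, 18.6]
opening: 0.0362
grasp_force: 9.5
```

>>> play_rows(
  steps=[
    [[0,0,0,0],[0,0,0,0],[0,0,0,0],[0,0,0,0],[0,0,0,0]],
  ],
  gripper=0.008,
)

```text
time: 11.63
ee_pos: [0.465, 0.1894, -0.0253]
tcp_rot: [173.2, -0.7, -177.9]
wrist_force: [-0.8, -4.8, 14.9]
opening: 0.0149
grasp_force: 26.7
```

Gripped: the opening is 15 mm at 27 N, and the mat contact came at a reported z of −0.0255. Now I lift and carry it to the empty tray.

>>> play_rows(
  steps=[
    [[0,0,-0.01,0],[0,0,-0.025,0],[0,0,-0.03,0],[0,0,-0.03,0],[0,0,-0.02,0]],
  ],
)

```text
time: 12.05
ee_pos: [0.4663, 0.176, 0.0898]
tcp_rot: [173.2, -0.8, -177.9]
wrist_force: [-0.2, 1.0, -0.4]
opening: 0.015
grasp_force: 24.4
```

>>> play_rows(
  steps=[
    [[0.003,-0.025,0,0.05],[0.003,-0.036,0,0.055],[0.003,-0.038,0,0],[0.003,-0.038,0,0],[0.003,-0.038,0,0]],
  ],
)

```text
time: 12.47
ee_pos: [0.4426, 0.0017, 0.0669]
tcp_rot: [173.4, -1.6, 176.2]
wrist_force: [0.3, 0.0, 0.1]
opening: 0.0147
grasp_force: 24.4
```

>>> play_rows(
  steps=[
    [[0.003,-0.038,0,0],[0.003,-0.038,0,0],[0,-0.025,0,0],[0,0,0,0],[0,0,0,0]],
  ],
)

```text
time: 12.88
ee_pos: [0.4299, -0.0976, 0.0553]
tcp_rot: [173.3, -1.7, 176.0]
wrist_force: [0.6, 0.5, -0.3]
opening: 0.0146
grasp_force: 24.5
```

```bash
python3 - <<'E'
from h import *; from workcell import bot
o=bot.get_obs(); print(o["opening"],o["grasp_force"])
go(bot,.445,-.099,-.0218,176); go(bot,.445,-.099,.01,176)
c=bot.camera("top")
for p in pens(c,.146-.0,(300,160,380,290)): print(p)
E
```

```text
0.014599697650974441 24.484679245215375
q [-17.  -7. -18.  82.   6. -13.] tcp [ 0.4299 -0.0976  0.0553] toolz [-0.021  0.118 -0.993] TURN 0.0 SHIFT [-0.0175 -0.0092  0.076 ] t 12.88
q [-17.  -7. -18.  82.   6. -13.] tcp [ 0.4299 -0.0976  0.0553] toolz [-0.021  0.118 -0.993] TURN 0.0 SHIFT [-0.0165 -0.0055  0.0445] t 12.88
```

>>> play_rows(
  steps=[
    [[-0.007,-0.003,0.012,0],[-0.007,-0.003,0.015,0],[-0.0035,-0.0032,0.015,0],[0,0,0.015,0],[0,0,0.008,0]],
  ],
)

```text
time: 13.35
ee_pos: [0.4452, -0.0978, -0.0122]
tcp_rot: [173.3, -1.8, 176.3]
wrist_force: [-0.5, 0.3, -0.3]
opening: 0.0146
grasp_force: 24.5
```

>>> play_rows(
  steps=[
    [[0,0,0.003,0],[0,0,0.003,0],[0,0,0.002,0],[0,0,0,0],[0,0,0,0]],
  ],
)

```text
time: 13.77
ee_pos: [0.4458, -0.0984, -0.0182]
tcp_rot: [173.4, -1.6, 176.2]
wrist_force: [-1.1, -0.2, -0.2]
opening: 0.0148
grasp_force: 24.5
```

```bash
python3 - <<'E'
from h import *; from workcell import bot
go(bot,.445,-.099,-.0218,176)
c=bot.camera("scene"); f=200/np.tan(np.radians(c["vfov"]/2)); C=R.from_euler("xyz",c["attitude"],degrees=True).as_matrix()
print(bot.get_obs()["wrist_force"])
E
```

```text
q [-17.  -3. -23.  73.   6. -13.] tcp [ 0.4458 -0.0984 -0.0182] toolz [-0.02   0.117 -0.993] TURN 0.003 SHIFT [ 0.0006 -0.0011  0.0036] t 13.77
[-0.1176697  -0.57217485  0.64797359]
```

>>> play_rows(
  steps=[
    [[0,0,0.002,0],[0,0,0.0015,0],[0,0,0.001,0],[0,0,0,0],[0,0,0,0]],
  ],
)

```text
time: 14.23
ee_pos: [0.4455, -0.098, -0.0231]
tcp_rot: [173.4, -1.6, 176.2]
wrist_force: [-1.0, -0.5, 1.9]
opening: 0.0147
grasp_force: 25.3
```

>>> play_rows(
  steps=[
    [[0,0,0,0],[0,0,0,0],[0,0,0,0],[0,0,0,0],[0,0,0,0]],
  ],
  gripper=0.028,
)

```text
time: 14.65
ee_pos: [0.4455, -0.0977, -0.0231]
tcp_rot: [173.3, -1.6, 176.2]
wrist_force: [0.8, 3.7, 4.8]
opening: 0.028
grasp_force: 2.1
```

>>> play_rows(
  steps=[
    [[0,0,-0.004,0],[0,0,-0.01,0],[0,0,-0.02,0],[0,0,-0.03,0],[0,0,-0.03,0]],
  ],
)

```text
time: 15.07
ee_pos: [0.4465, -0.1091, 0.0712]
tcp_rot: [173.4, -1.8, 176.2]
wrist_force: [0.1, -0.2, 0.6]
opening: 0.0281
grasp_force: 0.0
```

>>> play_rows(
  steps=[
    [[-0.002,0.038,0,0],[-0.002,0.038,0,0],[-0.002,0.038,0,0],[-0.002,0.038,0,0],[-0.002,0.038,0,0]],
  ],
  gripper=0.036,
)

```text
time: 15.48
ee_pos: [0.4705, 0.08, 0.0928]
tcp_rot: [173.4, -1.6, 176.1]
wrist_force: [0.5, -0.4, -0.1]
opening: 0.0359
grasp_force: 0.0
```

>>> play_rows(
  steps=[
    [[0,0.038,0,0],[0,0.038,0,0],[0,0.038,0,0],[0,0.03,0,0],[0,0,0,0]],
  ],
)

```text
time: 15.9
ee_pos: [0.4808, 0.2256, 0.1095]
tcp_rot: [173.3, -1.6, 176.4]
wrist_force: [-0.1, 0.5, 1.1]
opening: 0.036
grasp_force: 0.0
```

```bash
python3 - <<'E'
from h import *; from workcell import bot
go(bot,.4518,.2466,-.0235,175.1)
c=bot.camera("top"); c["vw"]=150; c["k"]=1
for p in pens(c,.013,(300,180,470,280)): print(p)
c=bot.camera("wrist")
for k in (3,5):
  c["k"]=k
  for p in pens(c,.011,(100,0,640,300),200): print("w",p)
E
```

```text
q [21. -0. -6. 83.  7. 25.] tcp [0.4808 0.2256 0.1095] toolz [-0.02   0.118 -0.993] TURN 0.023 SHIFT [0.0266 0.0028 0.1351] t 15.9
(array([ 0.4442, -0.1021]), 175.7, 135, 16, array([347., 234.]))
(array([ 0.4378, -0.4002]), -177.7, 138, 17, array([446., 241.]))
(array([ 0.4257, -0.2092]), 176.7, 137, 16, array([382., 242.]))
w (array([0.4766, 0.2893]), 179.5, 122, 16, array([377., 183.]))
w (array([0.4661, 0.2306]), -7.2, 109, 35, array([325., 181.]))
w (array([0.4924, 0.3402]), -4.7, 136, 16, array([427., 194.]))
w (array([0.476 , 0.2888]), 179.5, 121, 15, array([377., 182.]))
w (array([0.467 , 0.2397]), -5.2, 108, 14, array([326., 179.]))
w (array([0.4924, 0.3394]), -4.7, 136, 16, array([427., 194.]))
```

The first pen lies in tray A at (0.444, −0.102), as planned. Next is pen 3.

>>> play_rows(
  steps=[
    [[0.009,0.0014,0.02,0.023],[0.009,0.0014,0.025,0],[0.0086,0,0.03,0],[0,0,0.028,0],[0,0,0.018,0]],
  ],
)

```text
time: 16.42
ee_pos: [0.4504, 0.2388, -0.0131]
tcp_rot: [173.5, -1.9, 174.8]
wrist_force: [-1.1, 0.0, -0.9]
opening: 0.0359
grasp_force: 0.0
```

>>> play_rows(
  steps=[
    [[0,0,0.006,0],[0,0,0.004,0],[0,0,0.002,0],[0,0,0,0],[0,0,0,0]],
  ],
)

```text
time: 16.83
ee_pos: [0.4524, 0.2419, -0.0213]
tcp_rot: [173.4, -1.7, 174.8]
wrist_force: [1.1, 0.3, 0.7]
opening: 0.0358
grasp_force: 0.0
```

```bash
python3 - <<'E'
from h import *; from workcell import bot
go(bot,.4518,.2466,-.0235,175.1)
E
```

```text
q [ 24.  -0. -20.  68.   7.  29.] tcp [ 0.4524  0.2419 -0.0213] toolz [-0.019  0.118 -0.993] TURN -0.005 SHIFT [0.0009 0.0043 0.0028] t 16.83
```

>>> play_rows(
  steps=[
    [[0,0.0025,0.001,0],[0,0.002,0.001,0],[0,0,0,0],[0,0,0,0],[0,0,0,0]],
  ],
)

```text
time: 17.25
ee_pos: [0.4518, 0.2467, -0.0239]
tcp_rot: [173.4, -1.8, 174.9]
wrist_force: [0.1, -0.1, -0.5]
opening: 0.0358
grasp_force: 0.0
```

>>> play_rows(
  steps=[
    [[0,0,0,0],[0,0,0,0],[0,0,0,0],[0,0,0,0],[0,0,0,0]],
  ],
  gripper=0.008,
)

```text
time: 17.67
ee_pos: [0.4519, 0.2466, -0.0239]
tcp_rot: [173.4, -1.8, 174.9]
wrist_force: [-0.2, -1.4, 2.1]
opening: 0.014
grasp_force: 24.6
```

>>> play_rows(
  steps=[
    [[0,0,-0.01,0],[0,0,-0.025,0],[0,0,-0.03,0],[0,0,-0.03,0],[0,0,-0.02,0]],
  ],
)

```text
time: 18.08
ee_pos: [0.4549, 0.2331, 0.0937]
tcp_rot: [173.3, -1.7, 174.9]
wrist_force: [0.4, -0.1, -0.2]
opening: 0.0139
grasp_force: 24.4
```

>>> play_rows(
  steps=[
    [[0,-0.025,-0.003,-0.025],[0,-0.037,-0.004,-0.025],[0,-0.038,-0.004,0],[0,-0.038,-0.004,0],[0,-0.038,-0.004,0]],
  ],
)

```text
time: 18.5
ee_pos: [0.4446, 0.0549, 0.0894]
tcp_rot: [173.3, -1.4, 177.8]
wrist_force: [0.8, 0.3, 0.7]
opening: 0.0142
grasp_force: 24.4
```

>>> play_rows(
  steps=[
    [[0,-0.038,-0.004,0],[0,-0.038,-0.004,0],[0,-0.038,-0.004,0],[0,-0.038,-0.004,0],[0,-0.038,-0.004,0]],
  ],
)

```text
time: 18.92
ee_pos: [0.4368, -0.1364, 0.0872]
tcp_rot: [173.3, -1.4, 177.7]
wrist_force: [1.6, 0.8, 0.5]
opening: 0.0143
grasp_force: 24.4
```

>>> play_rows(
  steps=[
    [[0,-0.038,-0.004,0],[0,-0.038,-0.004,0],[0,-0.02,0,0],[0,0,0,0],[0,0,0,0]],
  ],
)

```text
time: 19.33
ee_pos: [0.433, -0.2316, 0.0834]
tcp_rot: [173.3, -1.5, 177.6]
wrist_force: [-0.5, 1.2, -0.8]
opening: 0.0139
grasp_force: 24.5
```

```bash
python3 - <<'E'
from h import *; from workcell import bot
print(bot.get_obs()["grasp_force"]);go(bot,.4265,-.250,-.0228,178)
E
```

```text
24.45514059116249
q [-31.   1.  -7.  86.   5. -29.] tcp [ 0.433  -0.2316  0.0834] toolz [-0.021  0.118 -0.993] TURN -0.007 SHIFT [ 0.0032 -0.0309  0.1034] t 19.33
```

>>> play_rows(
  steps=[
    [[0.003,-0.015,0.005,-0.007],[0,-0.016,0.01,0],[0,0,0.025,0],[0,0,0.03,0],[0,0,0.02,0]],
  ],
)

```text
time: 19.75
ee_pos: [0.4265, -0.2499, -0.0123]
tcp_rot: [173.3, -1.5, 178.1]
wrist_force: [-0.8, -0.3, -0.9]
opening: 0.014
grasp_force: 24.5
```

>>> play_rows(
  steps=[
    [[0,0,0.004,0],[0,0,0.003,0],[0,0,0.001,0],[0,0,0,0],[0,0,0,0]],
  ],
)

```text
time: 20.17
ee_pos: [0.428, -0.2503, -0.0163]
tcp_rot: [173.4, -1.3, 178.1]
wrist_force: [-0.4, -0.3, 0.4]
opening: 0.0142
grasp_force: 24.5
```

```bash
python3 - <<'E'
from h import *; from workcell import bot
go(bot,.4265,-.250,-.0228,178)
E
```

```text
q [-33.   4. -15.  75.   5. -32.] tcp [ 0.428  -0.2503 -0.0163] toolz [-0.019  0.116 -0.993] TURN 0.002 SHIFT [ 0.0013 -0.0005  0.0065] t 20.17
```

>>> play_rows(
  steps=[
    [[0,0,0.003,0],[0,0,0.002,0],[0,0,0.001,0],[0,0,0,0],[0,0,0,0]],
  ],
)

```text
time: 20.58
ee_pos: [0.4275, -0.2496, -0.0221]
tcp_rot: [173.4, -1.3, 178.1]
wrist_force: [-2.8, 0.7, 11.9]
opening: 0.0141
grasp_force: 25.9
```

>>> play_rows(
  steps=[
    [[0,0,0,0],[0,0,0,0],[0,0,0,0],[0,0,0,0],[0,0,0,0]],
  ],
  gripper=0.027,
)

```text
time: 21.0
ee_pos: [0.4273, -0.2492, -0.0231]
tcp_rot: [173.3, -1.4, 178.1]
wrist_force: [0.8, 1.8, 5.5]
opening: 0.0273
grasp_force: 2.9
```

>>> play_rows(
  steps=[
    [[0,0,-0.004,0],[0,0,-0.01,0],[0,0,-0.025,0],[0,0,-0.035,0],[0,0,-0.035,0]],
  ],
)

```text
time: 21.42
ee_pos: [0.4286, -0.2617, 0.0859]
tcp_rot: [173.3, -1.5, 178.1]
wrist_force: [1.3, -0.6, 0.5]
opening: 0.0271
grasp_force: 0.0
```

>>> play_rows(
  steps=[
    [[-0.002,0.038,0.003,0],[-0.002,0.038,0.003,0],[-0.002,0.038,0.003,0],[-0.002,0.038,0.003,0],[-0.002,0.038,0.003,0]],
  ],
  gripper=0.036,
)

```text
time: 21.83
ee_pos: [0.4455, -0.0705, 0.0924]
tcp_rot: [173.3, -1.4, 178.1]
wrist_force: [0.5, 0.1, 2.0]
opening: 0.0358
grasp_force: 0.0
```

>>> play_rows(
  steps=[
    [[-0.002,0.038,0.003,0],[-0.002,0.038,0.003,0],[-0.002,0.038,0.003,0],[-0.002,0.038,0.003,0],[-0.002,0.038,0.003,0]],
  ],
)

```text
time: 22.25
ee_pos: [0.462, 0.1199, 0.0995]
tcp_rot: [173.3, -1.4, 178.1]
wrist_force: [0.5, -0.0, -0.6]
opening: 0.0362
grasp_force: 0.0
```

>>> play_rows(
  steps=[
    [[-0.002,0.038,0.003,-0.02],[-0.002,0.038,0.003,0],[-0.002,0.038,0.003,0],[0,0.03,0,0],[0,0,0,0]],
  ],
)

```text
time: 22.67
ee_pos: [0.4709, 0.2665, 0.1071]
tcp_rot: [173.2, -1.3, 179.5]
wrist_force: [-0.6, 0.8, 0.3]
opening: 0.0365
grasp_force: 0.0
```

```bash
python3 - <<'E'
from h import *; from workcell import bot
go(bot,.484,.293,-.0235,179.3)
c=bot.camera("top"); c["vw"]=150; c["k"]=1
for p in pens(c,.013,(300,180,470,280)): print(p)
E
```

```text
q [26.  1. -5. 82.  7. 26.] tcp [0.4709 0.2665 0.1071] toolz [-0.021  0.119 -0.993] TURN 0.003 SHIFT [-0.0158  0.0111  0.1325] t 22.67
(array([ 0.4442, -0.1021]), 175.7, 135, 16, array([347., 234.]))
(array([ 0.4257, -0.2092]), 176.6, 137, 16, array([382., 242.]))
(array([ 0.429 , -0.2548]), -1.5, 133, 15, array([397., 240.]))
(array([ 0.4362, -0.4002]), -177.6, 135, 17, array([446., 241.]))
```

Pen 3 lies in tray B at (0.429, −0.255). Next is pen 2.

>>> play_rows(
  steps=[
    [[-0.008,0.0055,0.02,0],[-0.0078,0.0055,0.025,0],[0,0,0.03,0],[0,0,0.027,0],[0,0,0.018,0]],
  ],
)

```text
time: 23.13
ee_pos: [0.4835, 0.2853, -0.0144]
tcp_rot: [173.4, -1.4, 179.2]
wrist_force: [0.4, 0.2, -0.2]
opening: 0.036
grasp_force: 0.0
```

>>> play_rows(
  steps=[
    [[0,0,0.006,0],[0,0,0.003,0],[0,0,0.002,0],[0,0,0,0],[0,0,0,0]],
  ],
)

```text
time: 23.55
ee_pos: [0.4851, 0.2882, -0.0214]
tcp_rot: [173.2, -1.2, 179.2]
wrist_force: [-0.1, -0.1, 1.1]
opening: 0.0358
grasp_force: 0.0
```

```bash
python3 - <<'E'
from h import *; from workcell import bot
go(bot,.484,.293,-.0235,179.3)
E
```

```text
q [ 27.   6. -14.  68.   7.  28.] tcp [ 0.4851  0.2882 -0.0214] toolz [-0.019  0.118 -0.993] TURN -0.001 SHIFT [0.0011 0.0045 0.0027] t 23.55
```

>>> play_rows(
  steps=[
    [[0.001,0.0025,0.001,0],[0,0.002,0.001,0],[0,0,0,0],[0,0,0,0],[0,0,0,0]],
  ],
)

```text
time: 23.97
ee_pos: [0.4832, 0.2929, -0.0242]
tcp_rot: [173.3, -1.3, 179.3]
wrist_force: [-0.1, -0.3, -0.7]
opening: 0.0361
grasp_force: 0.0
```

>>> play_rows(
  steps=[
    [[0,0,0,0],[0,0,0,0],[0,0,0,0],[0,0,0,0],[0,0,0,0]],
  ],
  gripper=0.008,
)

```text
time: 24.38
ee_pos: [0.4833, 0.2928, -0.0241]
tcp_rot: [173.3, -1.3, 179.2]
wrist_force: [0.0, -0.0, 0.8]
opening: 0.0149
grasp_force: 24.8
```

>>> play_rows(
  steps=[
    [[0,0,-0.01,0],[0,0,-0.025,0],[0,0,-0.03,0],[0,0,-0.03,0],[0,0,-0.02,0]],
  ],
)

```text
time: 24.8
ee_pos: [0.4863, 0.2794, 0.0936]
tcp_rot: [173.2, -1.2, 179.2]
wrist_force: [0.9, 0.3, 0.8]
opening: 0.0143
grasp_force: 24.6
```

>>> play_rows(
  steps=[
    [[0.006,-0.025,-0.003,-0.03],[0.006,-0.037,-0.004,0],[0.006,-0.038,-0.004,0],[0.006,-0.038,-0.004,0],[0.006,-0.038,-0.004,0]],
  ],
)

```text
time: 25.22
ee_pos: [0.4573, 0.1006, 0.0894]
tcp_rot: [173.2, -1.1, -179.0]
wrist_force: [0.6, -0.2, 0.3]
opening: 0.0144
grasp_force: 24.6
```

>>> play_rows(
  steps=[
    [[0.006,-0.038,-0.004,0],[0.006,-0.038,-0.004,0],[0.006,-0.038,-0.004,0],[0.006,-0.038,-0.004,0],[0,-0.038,-0.004,0]],
  ],
)

```text
time: 25.63
ee_pos: [0.4359, -0.0912, 0.0877]
tcp_rot: [173.3, -1.1, -179.0]
wrist_force: [1.2, 0.3, 0.2]
opening: 0.0146
grasp_force: 24.6
```

>>> play_rows(
  steps=[
    [[0,-0.038,-0.004,0],[0,-0.038,-0.004,0],[0,-0.038,-0.004,0],[0,-0.038,-0.004,0],[0,-0.038,-0.004,0]],
  ],
)

```text
time: 26.05
ee_pos: [0.4397, -0.2825, 0.085]
tcp_rot: [173.3, -1.1, -179.1]
wrist_force: [1.2, -0.2, -0.8]
opening: 0.0145
grasp_force: 24.6
```

>>> play_rows(
  steps=[
    [[0,-0.038,-0.004,0],[0,-0.02,0,0],[0,0,0,0],[0,0,0,0],[0,0,0,0]],
  ],
)

```text
time: 26.47
ee_pos: [0.4409, -0.3379, 0.0817]
tcp_rot: [173.2, -1.1, -179.1]
wrist_force: [-0.2, 0.0, -0.1]
opening: 0.0147
grasp_force: 24.6
```

```bash
python3 - <<'E'
from h import *; from workcell import bot
print(bot.get_obs()["grasp_force"]);go(bot,.440,-.346,-.0215,181)
E
```

```text
24.585569273040164
q [-40.  11.   3.  88.   4. -41.] tcp [ 0.4409 -0.3379  0.0817] toolz [-0.021  0.118 -0.993] TURN -0.001 SHIFT [-0.0009 -0.0202  0.1015] t 26.47
```

>>> play_rows(
  steps=[
    [[0,-0.01,0.005,0],[0,-0.01,0.01,0],[0,0,0.025,0],[0,0,0.03,0],[0,0,0.02,0]],
  ],
)

```text
time: 26.88
ee_pos: [0.4386, -0.347, -0.0135]
tcp_rot: [173.2, -1.2, -179.0]
wrist_force: [-1.0, 0.5, -0.6]
opening: 0.0144
grasp_force: 24.6
```

>>> play_rows(
  steps=[
    [[0,0,0.004,0],[0,0,0.003,0],[0,0,0.001,0],[0,0,0,0],[0,0,0,0]],
  ],
)

```text
time: 27.3
ee_pos: [0.44, -0.3475, -0.0169]
tcp_rot: [173.3, -1.0, -179.0]
wrist_force: [0.3, 0.0, -0.3]
opening: 0.0147
grasp_force: 24.6
```

```bash
python3 - <<'E'
from h import *; from workcell import bot
go(bot,.440,-.346,-.0215,181)
E
```

```text
q [-41.  13.  -5.  77.   4. -42.] tcp [ 0.44   -0.3475 -0.0169] toolz [-0.019  0.116 -0.993] TURN -0.001 SHIFT [-0.0001  0.001   0.0047] t 27.3
```

>>> play_rows(
  steps=[
    [[0,0,0.002,0],[0,0,0.0015,0],[0,0,0.001,0],[0,0,0,0],[0,0,0,0]],
  ],
)

```text
time: 27.72
ee_pos: [0.4394, -0.3465, -0.0222]
tcp_rot: [173.3, -1.1, -179.0]
wrist_force: [-0.6, -0.2, 4.9]
opening: 0.0145
grasp_force: 25.1
```

>>> play_rows(
  steps=[
    [[0,0,0,0],[0,0,0,0],[0,0,0,0],[0,0,0,0],[0,0,0,0]],
  ],
  gripper=0.027,
)

```text
time: 28.13
ee_pos: [0.4391, -0.3463, -0.0229]
tcp_rot: [173.2, -1.1, -179.0]
wrist_force: [-1.1, 0.5, 0.5]
opening: 0.0271
grasp_force: 0.3
```

>>> play_rows(
  steps=[
    [[0,0,-0.004,0],[0,0,-0.01,0],[0,0,-0.025,0],[0,0,-0.035,0],[0,0,-0.035,0]],
  ],
)

```text
time: 28.55
ee_pos: [0.4409, -0.3588, 0.087]
tcp_rot: [173.2, -1.2, -179.0]
wrist_force: [0.7, 0.0, 0.9]
opening: 0.0267
grasp_force: 0.0
```

>>> play_rows(
  steps=[
    [[0,0.038,0.003,0],[0,0.038,0.003,0],[0,0.038,0.003,0],[0,0.038,0.003,0],[0,0.038,0.003,0]],
  ],
  gripper=0.036,
)

```text
time: 28.97
ee_pos: [0.4382, -0.1673, 0.094]
tcp_rot: [173.3, -1.1, -179.1]
wrist_force: [0.9, 1.1, 0.2]
opening: 0.0359
grasp_force: 0.0
```

>>> play_rows(
  steps=[
    [[0,0.038,0.003,0],[0,0.038,0.003,0],[0,0.038,0.003,0],[0,0.038,0.003,0],[0,0.038,0.003,0]],
  ],
)

```text
time: 29.38
ee_pos: [0.4351, 0.0234, 0.1016]
tcp_rot: [173.2, -1.0, -179.1]
wrist_force: [0.5, 0.0, 0.1]
opening: 0.0361
grasp_force: 0.0
```

>>> play_rows(
  steps=[
    [[-0.004,0.038,0.003,0],[-0.004,0.038,0.003,0],[-0.004,0.038,0.003,0],[-0.004,0.038,0.003,0],[-0.004,0.038,0.003,0]],
  ],
)

```text
time: 29.8
ee_pos: [0.4523, 0.2146, 0.1087]
tcp_rot: [173.2, -1.0, -179.0]
wrist_force: [0.9, -0.1, -0.5]
opening: 0.0365
grasp_force: 0.0
```

>>> play_rows(
  steps=[
    [[-0.004,0.038,0.003,0.05],[-0.004,0.038,0.003,0.05],[-0.004,0.038,0.003,0],[0,0,0,0],[0,0,0,0]],
  ],
)

```text
time: 30.22
ee_pos: [0.4679, 0.3278, 0.1116]
tcp_rot: [173.4, -1.8, 175.4]
wrist_force: [-0.0, -0.5, 0.9]
opening: 0.036
grasp_force: 0.0
```

```bash
python3 - <<'E'
from h import *; from workcell import bot
go(bot,.492,.345,-.0235,175.2)
c=bot.camera("top"); c["vw"]=150; c["k"]=1
for p in pens(c,.013,(300,180,470,280)): print(p)
E
```

```text
q [31.  4. -1. 82.  6. 36.] tcp [0.4679 0.3278 0.1116] toolz [-0.022  0.117 -0.993] TURN 0.004 SHIFT [-0.0268  0.0037  0.1357] t 30.22
(array([ 0.4442, -0.1018]), 175.7, 135, 16, array([346., 234.]))
(array([ 0.4402, -0.3506]), 179.4, 136, 15, array([430., 239.]))
(array([ 0.4257, -0.2091]), 176.8, 136, 16, array([382., 242.]))
(array([ 0.429 , -0.2548]), -1.5, 133, 15, array([397., 240.]))
(array([ 0.4363, -0.4001]), -177.8, 135, 17, array([447., 241.]))
```

Pen 2 lies in tray C at (0.440, −0.351). The last one is pen 1, for tray A.

>>> play_rows(
  steps=[
    [[-0.009,0.003,0.02,0],[-0.009,0.003,0.025,0],[-0.0085,0.001,0.03,0],[0,0,0.029,0],[0,0,0.018,0]],
  ],
)

```text
time: 30.68
ee_pos: [0.4921, 0.3432, -0.0122]
tcp_rot: [173.5, -1.9, 175.1]
wrist_force: [0.5, 0.0, -0.7]
opening: 0.0362
grasp_force: 0.0
```

>>> play_rows(
  steps=[
    [[0,0,0.006,0],[0,0,0.004,0],[0,0,0.002,0],[0,0,0,0],[0,0,0,0]],
  ],
)

```text
time: 31.1
ee_pos: [0.4933, 0.3469, -0.02]
tcp_rot: [173.3, -1.7, 175.2]
wrist_force: [0.3, -0.3, -0.1]
opening: 0.036
grasp_force: 0.0
```

```bash
python3 - <<'E'
from h import *; from workcell import bot
go(bot,.492,.345,-.0235,175.2)
E
```

```text
q [32. 11. -8. 68.  6. 37.] tcp [ 0.4933  0.3469 -0.02  ] toolz [-0.019  0.118 -0.993] TURN 0.001 SHIFT [ 0.001  -0.0024  0.0033] t 31.1
```

>>> play_rows(
  steps=[
    [[0.001,-0.0024,0.001,0],[0,0,0.0015,0],[0,0,0,0],[0,0,0,0],[0,0,0,0]],
  ],
)

```text
time: 31.52
ee_pos: [0.4911, 0.3448, -0.0243]
tcp_rot: [173.4, -1.8, 175.3]
wrist_force: [0.4, -0.8, 0.1]
opening: 0.0358
grasp_force: 0.0
```

>>> play_rows(
  steps=[
    [[0,0,0,0],[0,0,0,0],[0,0,0,0],[0,0,0,0],[0,0,0,0]],
  ],
  gripper=0.008,
)

```text
time: 31.93
ee_pos: [0.4912, 0.3448, -0.0242]
tcp_rot: [173.4, -1.8, 175.3]
wrist_force: [0.3, -0.2, 1.3]
opening: 0.0145
grasp_force: 24.5
```

>>> play_rows(
  steps=[
    [[0,0,-0.01,0],[0,0,-0.025,0],[0,0,-0.03,0],[0,0,-0.03,0],[0,0,-0.02,0]],
  ],
)

```text
time: 32.35
ee_pos: [0.4941, 0.3312, 0.0935]
tcp_rot: [173.3, -1.6, 175.3]
wrist_force: [0.6, 0.5, -0.4]
opening: 0.0141
grasp_force: 24.4
```

>>> play_rows(
  steps=[
    [[0.004,-0.025,-0.003,-0.014],[0.004,-0.037,-0.004,0],[0.004,-0.038,-0.004,0],[0.004,-0.038,-0.004,0],[0.002,-0.038,-0.004,0]],
  ],
)

```text
time: 32.77
ee_pos: [0.4623, 0.1545, 0.0897]
tcp_rot: [173.4, -1.6, 176.1]
wrist_force: [0.4, -0.3, -0.3]
opening: 0.0142
grasp_force: 24.4
```

>>> play_rows(
  steps=[
    [[0.002,-0.038,-0.004,0],[0,-0.038,-0.004,0],[0,-0.038,-0.004,0],[0,-0.038,-0.004,0],[0,-0.038,-0.004,0]],
  ],
)

```text
time: 33.18
ee_pos: [0.4474, -0.0363, 0.0878]
tcp_rot: [173.4, -1.6, 176.1]
wrist_force: [1.3, 0.4, -0.4]
opening: 0.0143
grasp_force: 24.4
```

```bash
python3 - <<'E'
from h import *; from workcell import bot
print(bot.get_obs()["grasp_force"]);go(bot,.4465,-.052,-.0215,176)
E
```

```text
24.399493040400557
q [ -9.  -7. -15.  85.   6.  -5.] tcp [ 0.4474 -0.0363  0.0878] toolz [-0.02   0.117 -0.993] TURN 0.001 SHIFT [-0.0033 -0.0283  0.1067] t 33.18
```

>>> play_rows(
  steps=[
    [[0,-0.01,0.005,0],[0,-0.007,0.01,0],[0,0,0.025,0],[0,0,0.02,0],[0,0,0,0]],
  ],
)

```text
time: 33.6
ee_pos: [0.4429, -0.043, 0.0215]
tcp_rot: [173.3, -2.0, 176.1]
wrist_force: [-0.3, -0.3, -0.4]
opening: 0.0143
grasp_force: 24.4
```

```bash
python3 - <<'E'
from h import *; from workcell import bot
go(bot,.4465,-.052,-.0215,176)
E
```

```text
q [-10.  -6. -21.  78.   6.  -6.] tcp [ 0.4429 -0.043   0.0215] toolz [-0.027  0.118 -0.993] TURN 0.002 SHIFT [-0.0057 -0.0136  0.0415] t 33.6
```

>>> play_rows(
  steps=[
    [[-0.003,-0.007,0.004,0],[-0.002,-0.0065,0.008,0],[0,0,0.012,0],[0,0,0.01,0],[0,0,0.002,0]],
  ],
)

```text
time: 34.02
ee_pos: [0.4477, -0.0535, -0.014]
tcp_rot: [173.3, -1.8, 176.0]
wrist_force: [-0.6, -0.9, 0.2]
opening: 0.0139
grasp_force: 24.4
```

>>> play_rows(
  steps=[
    [[0,0,0,0],[0,0,0,0],[0,0,0,0],[0,0,0,0],[0,0,0,0]],
  ],
)

```text
time: 34.43
ee_pos: [0.449, -0.0539, -0.0116]
tcp_rot: [173.4, -1.6, 176.1]
wrist_force: [-0.6, 0.7, -0.5]
opening: 0.0144
grasp_force: 24.4
```

```bash
python3 - <<'E'
from h import *; from workcell import bot
go(bot,.4465,-.052,-.0215,176)
E
```

```text
q [-11.  -4. -23.  74.   6.  -7.] tcp [ 0.449  -0.0539 -0.0116] toolz [-0.02   0.117 -0.993] TURN 0.001 SHIFT [0.0023 0.0005 0.0101] t 34.43
```

>>> play_rows(
  steps=[
    [[0.002,0,0.004,0],[0,0,0.003,0],[0,0,0.002,0],[0,0,0.0008,0],[0,0,0,0]],
  ],
)

```text
time: 34.85
ee_pos: [0.4463, -0.0525, -0.022]
tcp_rot: [173.4, -1.7, 176.1]
wrist_force: [-0.9, 0.5, 0.2]
opening: 0.0142
grasp_force: 24.4
```

>>> play_rows(
  steps=[
    [[0,0,0,0],[0,0,0,0],[0,0,0,0],[0,0,0,0],[0,0,0,0]],
  ],
  gripper=0.027,
)

```text
time: 35.27
ee_pos: [0.4465, -0.0526, -0.0217]
tcp_rot: [173.4, -1.7, 176.1]
wrist_force: [-0.1, -0.5, 0.2]
opening: 0.0271
grasp_force: 0.0
```

>>> play_rows(
  steps=[
    [[0,0,-0.004,0],[0,0,-0.01,0],[0,0,-0.025,0],[0,0,-0.035,0],[0,0,-0.035,0]],
  ],
)

```text
time: 35.68
ee_pos: [0.4481, -0.0653, 0.0882]
tcp_rot: [173.4, -1.7, 176.1]
wrist_force: [-0.3, 0.1, 0.3]
opening: 0.0267
grasp_force: 0.0
```

>>> play_rows(
  steps=[
    [[0,0.035,-0.005,0],[0,0.038,-0.005,0],[0,0.038,-0.005,0],[0,0.038,-0.005,0],[0,0.035,0,0]],
  ],
)

```text
time: 36.1
ee_pos: [0.4628, 0.1165, 0.1301]
tcp_rot: [173.3, -1.5, 176.0]
wrist_force: [1.7, 1.2, -1.2]
opening: 0.0266
grasp_force: 0.0
```

>>> play_rows(
  steps=[
    [[0,0,0,0],[0,0,0,0],[0,0,0,0],[0,0,0,0],[0,0,0,0]],
  ],
)

```text
time: 36.52
ee_pos: [0.4624, 0.1136, 0.1276]
tcp_rot: [173.4, -1.7, 176.0]
wrist_force: [-0.8, 0.3, -0.4]
opening: 0.0271
grasp_force: 0.0
```

```bash
python3 - <<'E'
from h import *; from workcell import bot
o=bot.get_obs(); print(o["ee_pos"],o["qd"].round(1),o["time"])
c=bot.camera("top"); c["vw"]=150; c["k"]=1
for p in pens(c,.013,(300,180,470,280)): print(p)
s=bot.camera("scene")["img"]
cv2.imwrite("pics/end.png",np.vstack([cv2.resize(c["img"][150:280,280:480],(615,400),interpolation=2)[:400],cv2.resize(s[110:270,200:460],(615,200))]))
E
```

```text
[0.46236053 0.11356204 0.12758041] [-0.   0.  -0.1  0.   0.1  0.1] 36.5167
(array([ 0.4484, -0.0572]), -2.7, 135, 16, array([332., 232.]))
(array([ 0.4442, -0.1021]), 175.9, 135, 17, array([347., 234.]))
(array([ 0.4402, -0.3506]), 179.7, 136, 15, array([430., 239.]))
(array([ 0.4377, -0.3999]), -177.6, 138, 17, array([446., 241.]))
(array([ 0.4259, -0.2094]), 176.8, 136, 16, array([382., 242.]))
(array([ 0.429 , -0.2548]), -1.5, 133, 15, array([397., 240.]))
```

View pics/end.png

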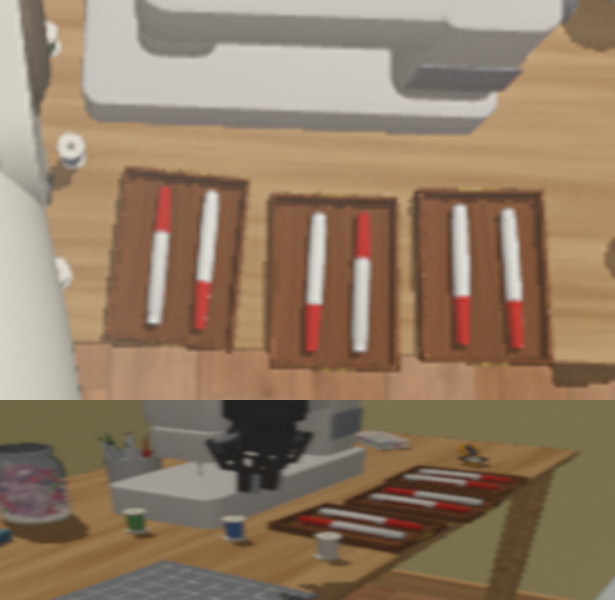

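The picture shows two pens flat and inside each tray, at about (158,255)/(207,260), (315,280)/(361,282) and (461,275)/(512,278). The three spools stand where they were and the mat is empty.

```bash
python3 -c "
from workcell import bot
print(bot.job_done())"
```

```text
the job is handed in; nothing more can be done
None
```

I dealt the four markers in the order asked and handed the job in at about 36.6 s: each tray now has two lying flat, the mat is empty, and all three spools are still standing in place.

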